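Pump up the bench clamp

TASK

Pump the red-capped spring plunger of the bench clamp by pressing it down with the fingertips and letting it spring back, stroke after stroke, until the yellow-headed indicator pin beside it has popped fully out of the block and its green ring shows; then leave the plunger up. Only push on the cap: do not pull the plunger up, do not touch the pin, and leave the loose things on the bench where they lie.

Things in the scene. Friction and masses are not known exactly. Their poses are not given: they have to be found in the camera images.
- unit: Bench clamp unit, bolted to the bench: a grey base plate 140 mm (its x) by 250 mm (its y), 8 mm thick, origin at the centre of its underside, on the bench. On its +y half stands the aluminium pump block, 66 by 125 mm, top 95 mm above the bench, carrying the plunger (at x 0, y +75 mm) and the indicator pin (at x 0, y +12 mm). On its -y half is a small vise, its screw up to 114 mm above the bench.
- cap_top (a point): Centre of the flat top of the plunger's round red cap (38 mm diameter, 10 mm thick, on a 16 mm steel rod). At rest it stands 48 mm above the block's top, 143 mm above the bench. It is pressed straight down.
- plunger (a joint): How far the spring plunger is pressed, in m: 0 at rest (up), 0.024 fully down on its stop. A spring (about 400 N/m, no preload) returns it when let go; holding it fully down takes about 10 N. Each stroke that goes fully down and comes fully up again raises the pin by about 6.5 mm (the first one by 4 to 12 mm); strokes shorter than about 18 mm may not raise it at all. The pin stays where it is between strokes.
- pin_out (a joint): How far the indicator pin stands out of the block beyond its lowest position, in m. It starts somewhere from 0.002 to 0.016. Pumping raises it step by step up to 0.039 or 0.040, fully out, in 3 to 5 full strokes; further strokes do no harm and leave it there.
- pin_tip (a point): Centre of the top of the indicator pin, an upright steel pin 10 mm in diameter with a yellow head 12 mm in diameter, 63 mm from the plunger along the block. This point is 8 mm above the block's top when joint pin_out is 0, about 48 mm above when fully out; then a 6 mm green ring on the pin comes into sight just above the block (it is hidden before).
- pin: The indicator pin itself (what must not be touched); origin on its axis, 8 mm below its top.
- barrel: loose brass and steel pen barrel, 115 mm long along its x axis, 12 mm thick, lying close in front of the unit (robot side); origin on its underside
- brush: loose workshop brush, 150 mm long along its x axis, lying flat beside the pump end of the unit
- tape: loose brown ring of tape, 66 mm outside diameter, 20 mm high, lying flat beside the vise end of the unit
- hammer: loose small hammer, 260 mm long, lying flat beyond the unit
- paste: loose white jar with a blue cap, 56 mm diameter, 55 mm high, standing to one side
- gauge: loose round dial gauge, 58 mm diameter, 18 mm thick, lying flat with its stem 30 mm out to the side
- scissors: loose scissors with blue handles, 130 mm long, lying flat to one side

How it is judged:
At the end, for the whole second after the job is handed in: The indicator pin stands at least 36.5 mm out (fully out is 39 to 40 mm) and the plunger is back up within 3 mm of rest (value of joint pin_out above 0.0365 m and value of joint plunger between -0.003 and 0.003 m); the robot touches nothing.
It fails at once if the indicator pin is touched (more than 1 N) (contact force between any of the fingers, the arm and pin above 1 N).
It fails at once if the plunger is pulled up more than 3.5 mm above its rest (value of joint plunger below -0.0035 m).
It fails at once if a loose thing is moved or lifted by more than 20 mm (distance of any of barrel, brush, tape, hammer, paste, gauge, scissors from where it was at the start of the episode above 0.02 m).
It also fails if it takes over 48 s, if anything falls off the work surface, if the arm or the gripper's body presses on something with over 40 N, if the wrist force passes 120 N, or if a joint passes its speed limit or range.

ROBOT

A 6-joint arm with a two-finger parallel gripper is mounted at the origin on the work surface. World frame = base frame: x ahead of the robot, y to its left, z up, the work surface at z = 0. Lengths are in m, angles in rad, forces in N, time in s.
With the tool pointing down it reaches from about 0.35 to 0.975 m from the base axis. Payload 4.9 kg.
Tool frame: the origin (TCP) lies midway between the tips of the shut fingers; the grasp point (between the pads) lies 19 mm behind it; z points along the fingers, y is the line along which they close (so a half turn about z gives the same grasp; the last joint's range is limited). The gripper opens to 85 mm and grips with 20 to 120 N. Pads are 22 mm wide; open, the fingers measure 114 mm over their backs; the gripper's body (76 mm by 85 mm) begins 54 mm behind the grasp point. The pads swing forward as they close: fully open they stand 13 mm farther back than shut.
Start: joints at [-1.374, 0.053, 1.613, -0, 1.476, -0.119], TCP at [0.194, -0.594, 0.231] pointing down, gripper open.
Joint ranges: [-3.01, 3.01], [-1.01, 2.22], [0.06, 2.58], [-1.02, 4.17], [0.09, 2.62], [-3.14, 3.14]. Speed limits (rad/s): [2.57, 2.57, 3.14, 3.14, 3.14, 3.14].

INTERFACE

Orientations are given as a 3x3 rotation matrix whose columns are the frame's x, y, z axes.
In Python, from cell import manip gives the robot as it stands.
- The arm moves only by the tool play_rows, never from a script. Its argument "steps" is a list of rows, each an object of numbers: "hand": the opening, from -1 (shut) to 1 (fully open), so that 0 is half open; "dx", "dy", "dz": the shift along the tool's x, y, z in units of 25 mm (1.0 is 25 mm); "twist": the turn about the tool's z in rad. In form: [{"hand": .., "dx": .., "dy": .., "dz": .., "twist": ..}, ...]. A call has 1 to 8 rows; each row shifts and turns the commanded pose from where the row before left it, along the tool's axes as they then stand; what a row does not reach is not made up. A row lasts 1/8 s, in which the tool goes at most 62.5 mm and 10.7 degrees, less where a joint would pass 70% of its speed; a pose out of reach is approached as far as the arm can. A call is refused whole if a number of a shift passes 1 or a number of a turn 0.188, either way. A call with a gripper value outside its range is refused whole. The fingers move at their own pace and stop on an object; "force" is the grip in N (left out, the last holds). Time passes only in rows, so rows that do not move let the fingers close. It gives the time, the measured TCP pose, the force, the opening and the grip force at its end, in the units of the state.
- manip.get_state(): the state, without advancing time (a new reading comes with each control period).
- manip.snapshot(name): name is "side" or "top" or "wrist"; returns the picture (420x560x3 uint8, red, green, blue); there is no depth.
- manip.calibration(name): a dict with "K" (3x3 intrinsics, pixels), "cam_to_world" (4x4, takes a point from camera to world coordinates). Camera axes: x right, y up, looking along -z (the intrinsics and any distortion apply to the point x, -y, -z); pixel columns grow to the right and rows downward; lengths in m; the calibration is good to about 2 mm. The wrist camera is an equidistant fisheye: a pixel r from the principal point sees the ray r / f radians off the axis. A picture is of the moment at which its call begins: read the wrist's pose just before it. calibration takes no time and is no camera call; for the wrist camera it gives the pose at the moment of the call.
- manip.job_done(): hands the job in; it is judged then, once.
The state is a dict: "time_s": time; "joint_pos": joint angles; "dq": joint speeds; "joint_torque": joint torques, N m; "tcp_pos": TCP position; "eef_rot": TCP orientation; "force": force on the tool from outside, world axes, zero at the start; "torque": the same for the moment, N m; "width": opening from 0.0 (shut) to 1.0 (fully open); "gripper_force": force on a finger pad.
Only numpy, scipy, OpenCV 4.12 (cv2) and the standard library are available. Lean on these libraries where they do the work, as an engineer would, in place of code of your own. Each camera call takes 0.05 s, during which the arm holds its last target. There are 200 camera calls.

## Working session

There is one attempt and no reset: what is moved stays moved. The work goes in short steps, Python scripts to look and compute and a tool call to move; the robot and the scene stay as the last step left them, time stands still between calls to the robot, and variables do not carry over. Pictures are saved under pics/ and viewed, at most 10 in all, crops included, and the job is handed in when it is done.

Besides the shell and the picture viewer there is one more tool, called after "Request:" by a JSON object that holds its "fn" and its "kwargs", one argument or row to a line. play_rows: Moves the arm, as the interface text tells. Its arguments: {"type":"object","properties":{"steps":{"type":"array"},"force":{"type":"number"}},"required":["steps"]}

```bash
mkdir -p pics; cat > h.py <<'E'
import numpy as np, cv2
from cell import manip
def snap(n,f=None):
    c=manip.calibration(n); im=manip.snapshot(n)
    if f: cv2.imwrite('pics/'+f,im[...,::-1])
    return im,c
def ray(c,u,v):
    K=np.array(c['K']);T=np.array(c['cam_to_world'])
    d=np.array([(u-K[0,2])/K[0,0],-(v-K[1,2])/K[1,1],-1.])
    return T[:3,3],T[:3,:3]@d
def onz(c,u,v,z):
    o,d=ray(c,u,v);return o+d*(z-o[2])/d[2]
def blobs(im,lo,hi,lo2=None,hi2=None,amin=15):
    h=cv2.cvtColor(im,cv2.COLOR_RGB2HSV);m=cv2.inRange(h,lo,hi)
    if lo2: m|=cv2.inRange(h,lo2,hi2)
    n,l,s,ce=cv2.connectedComponentsWithStats(m)
    return [(s[i].tolist(),ce[i].round(1).tolist()) for i in range(1,n) if s[i,4]>=amin]
E
python3 - <<'E'
from h import *
a,c=snap('side','s1.png');b,d=snap('top','t1.png')
cv2.imwrite('pics/both.png',cv2.resize(np.hstack([a,b]),(800,300))[...,::-1])
for n,i,k in(('side',a,c),('top',b,d)):
    print(n,np.round(k['cam_to_world'],3).tolist(),np.round(k['K'],1).tolist(),[x for x in k if x not in('K','cam_to_world')])
    print('red',blobs(i,(0,130,70),(8,255,255),(172,130,70),(180,255,255)))
    print('yel',blobs(i,(22,120,100),(35,255,255)))
E
```

```text
side [[-0.865, 0.263, -0.427, 0.188], [-0.501, -0.48, 0.72, 0.691], [-0.015, 0.837, 0.547, 0.629], [0.0, 0.0, 0.0, 1.0]] [[381.4, 0.0, 281.0], [0.0, 381.4, 207.8], [0.0, 0.0, 1.0]] []
red [([458, 0, 102, 188, 10422], [508.9, 89.8]), ([439, 177, 72, 78, 3427], [475.7, 221.6]), ([512, 190, 48, 72, 2555], [540.2, 226.5]), ([282, 211, 17, 13, 168], [290.0, 217.3]), ([65, 266, 52, 37, 497], [89.8, 284.4]), ([550, 266, 10, 15, 105], [555.5, 272.1]), ([485, 284, 75, 93, 4273], [529.8, 329.8])]
yel [([349, 117, 9, 20, 159], [352.7, 126.1]), ([329, 284, 38, 5, 77], [348.1, 285.7])]
top [[-0.025, 0.977, -0.21, 0.348], [-1.0, -0.024, 0.009, 0.02], [0.004, 0.21, 0.978, 1.287], [0.0, 0.0, 0.0, 1.0]] [[444.3, 0.0, 284.4], [0.0, 444.3, 207.0], [0.0, 0.0, 1.0]] []
red [([143, 121, 40, 10, 353], [162.5, 125.7]), ([255, 223, 14, 14, 147], [261.5, 229.7]), ([277, 352, 29, 22, 183], [293.6, 360.2]), ([244, 361, 18, 30, 306], [252.0, 372.5]), ([259, 368, 10, 14, 65], [262.8, 374.8]), ([240, 384, 91, 36, 2177], [288.9, 406.4]), ([488, 392, 72, 28, 1083], [533.6, 410.0]), ([481, 416, 7, 4, 15], [484.1, 417.8])]
yel [([417, 114, 3, 19, 20], [418.4, 123.0]), ([421, 114, 5, 20, 48], [423.0, 123.4]), ([427, 114, 4, 20, 50], [428.3, 123.7]), ([432, 114, 4, 19, 50], [433.3, 123.5]), ([497, 170, 46, 26, 485], [519.5, 182.2]), ([278, 244, 6, 6, 27], [280.2, 246.7]), ([252, 279, 19, 26, 80], [261.0, 291.6])]
```

View pics/t1.png

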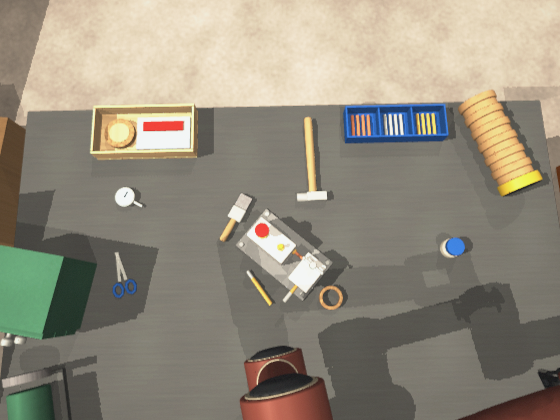

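View pics/s1.png

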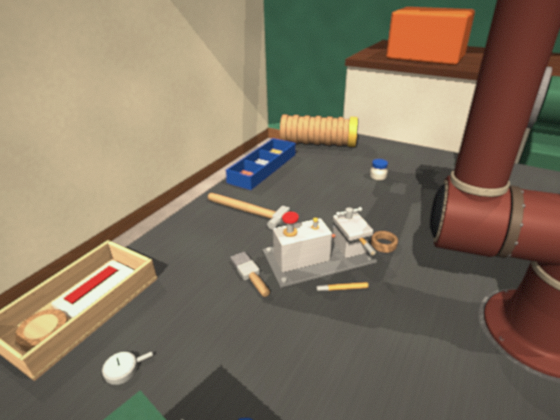

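The top view shows the red cap at (261.5,229.7) and the pin head at (280,247), with the vise toward lower right. In the side view the cap is at (290,217) and the pin at about (316,224).

```bash
python3 - <<'E'
from h import *
c=manip.calibration('side');d=manip.calibration('top')
P=onz(d,261.5,229.7,.143);Q=onz(d,280.4,246.7,.11)
print(P,Q,np.linalg.norm((P-Q)[:2]))
def tri(r,s):
    (o,a),(p,b)=r,s
    t=np.linalg.lstsq(np.c_[a,-b],p-o,rcond=None)[0];x,y=o+a*t[0],p+b*t[1];return (x+y)/2,np.linalg.norm(x-y)
print(tri(ray(d,261.5,229.7),ray(c,290,217)))
print(tri(ray(d,280.4,246.7),ray(c,316,222)))
u=(P-Q)[:2];print('angle',np.arctan2(u[1],u[0]),np.hypot(*P[:2]))
s=manip.get_state();print(s['tcp_pos'],np.round(s['eef_rot'],3),s['time_s'],s['width'])
R=np.array(s['eef_rot']);print('tool delta units',R.T@(P+[0,0,.03]-s['tcp_pos'])/.025)
E
```

```text
[0.534882   0.07065633 0.143     ] [0.49329123 0.02257349 0.11      ] 0.06357476853295477
(array([0.5341337 , 0.07027583, 0.13959573]), np.float64(0.002776034777582393))
(array([0.49159776, 0.02199824, 0.11042176]), np.float64(0.003454749745998896))
angle 0.8576687982037958 0.5395285619236155
[ 0.19398865 -0.59352842  0.23016052] [[ 0.951  0.311 -0.   ]
 [ 0.311 -0.951  0.002]
 [ 0.    -0.002 -1.   ]] 0.1 1.0027584367643676
tool delta units [ 21.21151137 -21.01499177   2.33003943]
```

Plane and triangulation agree: the spacing is 63.6 mm and the cap height is about right. I'll move over the vise with the fingers shut, then align tool x with the cap–pin line so the fingers' wide direction stays clear of the pin.

Request:
{"fn": "play_rows", "kwargs": {
  "steps": [
    {"hand":-1,"dx":1,"dy":-1,"dz":0,"twist":0},
    {"hand":-1,"dx":1,"dy":-1,"dz":0,"twist":0},
    {"hand":-1,"dx":1,"dy":-1,"dz":0,"twist":0},
    {"hand":-1,"dx":1,"dy":-1,"dz":0,"twist":0},
    {"hand":-1,"dx":1,"dy":-1,"dz":0,"twist":0},
    {"hand":-1,"dx":1,"dy":-1,"dz":0,"twist":0},
    {"hand":-1,"dx":1,"dy":-1,"dz":0,"twist":0},
    {"hand":-1,"dx":1,"dy":-1,"dz":0,"twist":0}
  ],
  "force": 30
}}

```text
time_s: 1.1
tcp_pos: [0.3223, -0.3405, 0.2308]
eef_rot: [[0.951, 0.31, -0.0], [0.31, -0.951, 0.001], [-0.0, -0.001, -1.0]]
force: [-0.2, -0.2, 0.5]
width: -0.001
gripper_force: 0.0
```

Request:
{"fn": "play_rows", "kwargs": {
  "steps": [
    {"hand":-1,"dx":1,"dy":-1,"dz":0,"twist":0},
    {"hand":-1,"dx":1,"dy":-1,"dz":0,"twist":0},
    {"hand":-1,"dx":1,"dy":-1,"dz":0,"twist":0},
    {"hand":-1,"dx":1,"dy":-1,"dz":0,"twist":0},
    {"hand":-1,"dx":1,"dy":-1,"dz":0,"twist":0},
    {"hand":-1,"dx":1,"dy":-1,"dz":0,"twist":0},
    {"hand":-1,"dx":1,"dy":-1,"dz":0,"twist":0},
    {"hand":-1,"dx":1,"dy":-1,"dz":0,"twist":0}
  ]
}}

```text
time_s: 2.1
tcp_pos: [0.4502, -0.0884, 0.2309]
eef_rot: [[0.951, 0.311, -0.0], [0.311, -0.951, 0.0], [-0.0, -0.0, -1.0]]
force: [0.6, 0.2, 1.0]
width: 0.001
gripper_force: 0.0
```

Request:
{"fn": "play_rows", "kwargs": {
  "steps": [
    {"hand":-1,"dx":1,"dy":-1,"dz":0,"twist":0},
    {"hand":-1,"dx":1,"dy":-1,"dz":0,"twist":0},
    {"hand":-1,"dx":1,"dy":-1,"dz":0,"twist":0},
    {"hand":-1,"dx":1,"dy":-1,"dz":0,"twist":0},
    {"hand":-1,"dx":1,"dy":-1,"dz":0,"twist":0},
    {"hand":-1,"dx":0,"dy":0,"dz":0,"twist":-0.18},
    {"hand":-1,"dx":0,"dy":0,"dz":0,"twist":-0.18},
    {"hand":-1,"dx":0,"dy":0,"dz":0,"twist":-0.18}
  ]
}}

```text
time_s: 3.1
tcp_pos: [0.5298, 0.0682, 0.2306]
eef_rot: [[0.651, 0.759, -0.001], [0.759, -0.651, -0.0], [-0.001, -0.001, -1.0]]
force: [-0.1, 0.5, 0.6]
width: 0.002
gripper_force: 0.0
```

Request:
{"fn": "play_rows", "kwargs": {
  "steps": [
    {"hand":-1,"dx":0,"dy":0,"dz":0,"twist":0}
  ]
}}

```text
time_s: 3.22
tcp_pos: [0.5298, 0.0681, 0.2307]
eef_rot: [[0.657, 0.754, -0.001], [0.754, -0.657, 0.0], [-0.001, -0.001, -1.0]]
force: [-0.2, -0.3, 1.0]
width: 0.0
gripper_force: 0.0
```

```bash
python3 - <<'E'
from h import *
s=manip.get_state()
w,c=snap('wrist','w1.png')
print(s['tcp_pos'],np.round(s['eef_rot'],3),s['time_s'],s['width'],s['force'])
R=np.array(s['eef_rot']);print(R.T@(np.array([.535,.0705,.16])-s['tcp_pos'])/.025)
K=np.array(c['K']);T=np.array(c['cam_to_world'])
def wz(u,v,z):
    x,y=u-K[0,2],v-K[1,2];r=np.hypot(x,y);t=r/K[0,0]
    d=T[:3,:3]@np.array([np.sin(t)*x/r,-np.sin(t)*y/r,-np.cos(t)]);return T[:3,3]+d*(z-T[2,3])/d[2]
for st,ce in blobs(w,(0,130,70),(8,255,255),(172,130,70),(180,255,255),60): print('red',st,ce,wz(*ce,.143))
for st,ce in blobs(w,(20,110,90),(35,255,255),(20,110,90),(35,255,255),30): print('yel',st,ce,wz(*ce,.11))
E
```

```text
[0.52978225 0.06805155 0.23074384] [[ 0.657  0.754 -0.001]
 [ 0.754 -0.657  0.   ]
 [-0.001 -0.001 -1.   ]] 3.225 0.0002727605683175043 [-0.17940714 -0.32069202  1.02694303]
[0.21271414 0.09502621 2.82955475]
red [259, 185, 48, 47, 1782] [282.4, 207.9] [0.53537893 0.07411252 0.143     ]
red [53, 342, 60, 61, 1520] [76.5, 362.0] [0.22659566 0.08926518 0.143     ]
yel [515, 86, 35, 44, 93] [538.5, 100.8] [ 0.79698895 -0.01726196  0.11      ]
yel [480, 118, 35, 33, 64] [495.3, 137.4] [ 0.72591212 -0.01304501  0.11      ]
yel [481, 134, 29, 28, 32] [495.0, 147.6] [ 0.72024769 -0.0210451   0.11      ]
yel [264, 176, 36, 16, 228] [281.2, 181.6] [0.54274758 0.08366617 0.11      ]
yel [178, 214, 16, 64, 508] [185.6, 245.2] [0.43810389 0.0967133  0.11      ]
yel [273, 248, 20, 14, 143] [282.3, 253.7] [0.49990653 0.03282988 0.11      ]
yel [521, 377, 39, 42, 729] [539.4, 399.9] [ 0.6476295  -0.54322325  0.11      ]
```

View pics/w1.png

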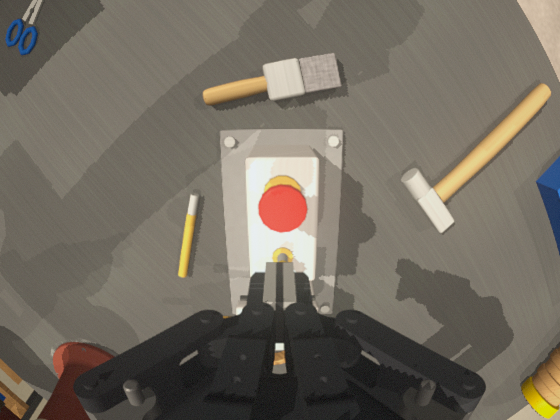

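The wrist view shows the cap at (282,208), centred along the block and ahead of the fingertips, with the pin at (282,254) and the fingers narrow along the block. Descend to just above the cap.

Request:
{"fn": "play_rows", "kwargs": {
  "steps": [
    {"hand":-1,"dx":0.3,"dy":0.06,"dz":0.5,"twist":0},
    {"hand":-1,"dx":0,"dy":0,"dz":1,"twist":0},
    {"hand":-1,"dx":0,"dy":0,"dz":1,"twist":0},
    {"hand":-1,"dx":0,"dy":0,"dz":0.6,"twist":0},
    {"hand":-1,"dx":0,"dy":0,"dz":0,"twist":0}
  ]
}}

```text
time_s: 3.9
tcp_pos: [0.5352, 0.0728, 0.1519]
eef_rot: [[0.656, 0.755, -0.003], [0.755, -0.656, 0.0], [-0.002, -0.003, -1.0]]
force: [-0.2, 0.4, 0.5]
width: -0.001
gripper_force: 0.0
```

Request:
{"fn": "play_rows", "kwargs": {
  "steps": [
    {"hand":-1,"dx":0,"dy":0,"dz":0.5,"twist":0},
    {"hand":-1,"dx":0,"dy":0,"dz":0.4,"twist":0},
    {"hand":-1,"dx":0,"dy":0,"dz":0.2,"twist":0},
    {"hand":-1,"dx":0,"dy":0,"dz":0,"twist":0}
  ]
}}

```text
time_s: 4.4
tcp_pos: [0.5376, 0.0727, 0.128]
eef_rot: [[0.656, 0.755, 0.004], [0.755, -0.656, 0.0], [0.002, 0.003, -1.0]]
force: [1.4, -0.1, 7.2]
width: 0.001
gripper_force: 3.3
```

```bash
python3 - <<'E'
from h import *
a,c=snap('side')
cv2.imwrite('pics/s2.png',cv2.resize(a[160:310,220:420],(800,600),interpolation=cv2.INTER_CUBIC)[...,::-1])
E
```

```text
(no output)
```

View pics/s2.png

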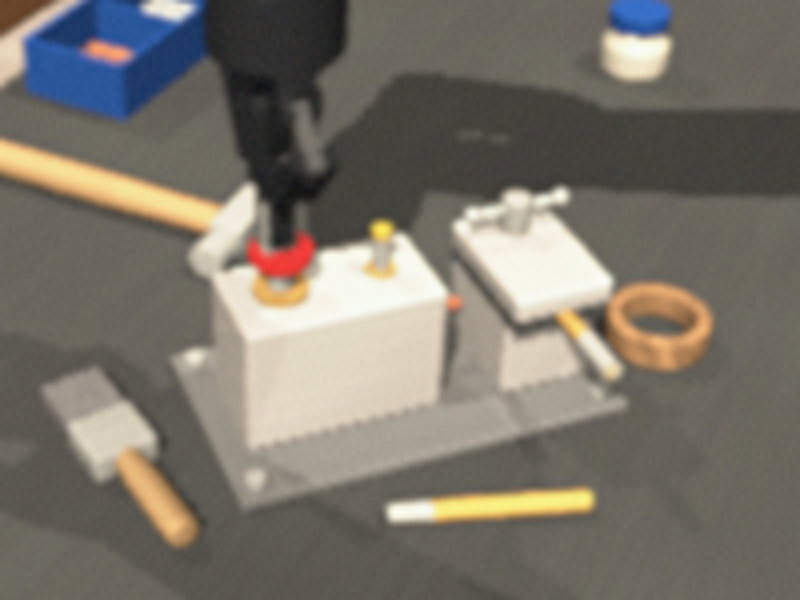

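The side view shows the fingertips centred on the cap (at crop (282,250)), clear of the pin (382,250). The arm gives about 4 mm at 7 N, so I'll command deeper to reach the stop, then come up clear.

Request:
{"fn": "play_rows", "kwargs": {
  "steps": [
    {"hand":-1,"dx":0,"dy":0,"dz":0.3,"twist":0},
    {"hand":-1,"dx":0,"dy":0,"dz":0.3,"twist":0},
    {"hand":-1,"dx":0,"dy":0,"dz":0,"twist":0},
    {"hand":-1,"dx":0,"dy":0,"dz":0,"twist":0}
  ]
}}

```text
time_s: 4.95
tcp_pos: [0.5382, 0.0728, 0.1188]
eef_rot: [[0.655, 0.755, 0.003], [0.755, -0.655, -0.0], [0.002, 0.003, -1.0]]
force: [-14.6, 0.4, 30.8]
width: -0.0
gripper_force: 15.9
```

On the stop (z 0.119, force jumps to 31 N). Release, then repeat strokes slightly shallower.

Request:
{"fn": "play_rows", "kwargs": {
  "steps": [
    {"hand":-1,"dx":0,"dy":0,"dz":-0.6,"twist":0},
    {"hand":-1,"dx":0,"dy":0,"dz":-1,"twist":0},
    {"hand":-1,"dx":0,"dy":0,"dz":0,"twist":0},
    {"hand":-1,"dx":0,"dy":0,"dz":0,"twist":0},
    {"hand":-1,"dx":0,"dy":0,"dz":0.8,"twist":0},
    {"hand":-1,"dx":0,"dy":0,"dz":0.75,"twist":0},
    {"hand":-1,"dx":0,"dy":0,"dz":0,"twist":0},
    {"hand":-1,"dx":0,"dy":0,"dz":0,"twist":0}
  ]
}}

```text
time_s: 5.95
tcp_pos: [0.5378, 0.0727, 0.1187]
eef_rot: [[0.655, 0.755, 0.002], [0.755, -0.655, -0.0], [0.001, 0.002, -1.0]]
force: [-14.7, -0.7, 35.4]
width: 0.0
gripper_force: 18.1
```

Request:
{"fn": "play_rows", "kwargs": {
  "steps": [
    {"hand":-1,"dx":0,"dy":0,"dz":-0.6,"twist":0},
    {"hand":-1,"dx":0,"dy":0,"dz":-1,"twist":0},
    {"hand":-1,"dx":0,"dy":0,"dz":0,"twist":0},
    {"hand":-1,"dx":0,"dy":0,"dz":0,"twist":0}
  ]
}}

```text
time_s: 6.45
tcp_pos: [0.5348, 0.0727, 0.1498]
eef_rot: [[0.656, 0.755, -0.004], [0.755, -0.656, -0.0], [-0.003, -0.003, -1.0]]
force: [0.6, -0.3, -0.0]
width: 0.002
gripper_force: 0.0
```

```bash
python3 - <<'E'
from h import *
a,c=snap('side')
cv2.imwrite('pics/s3.png',cv2.resize(a[160:310,220:420],(800,600),interpolation=cv2.INTER_CUBIC)[...,::-1])
E
```

```text
(no output)
```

View pics/s3.png

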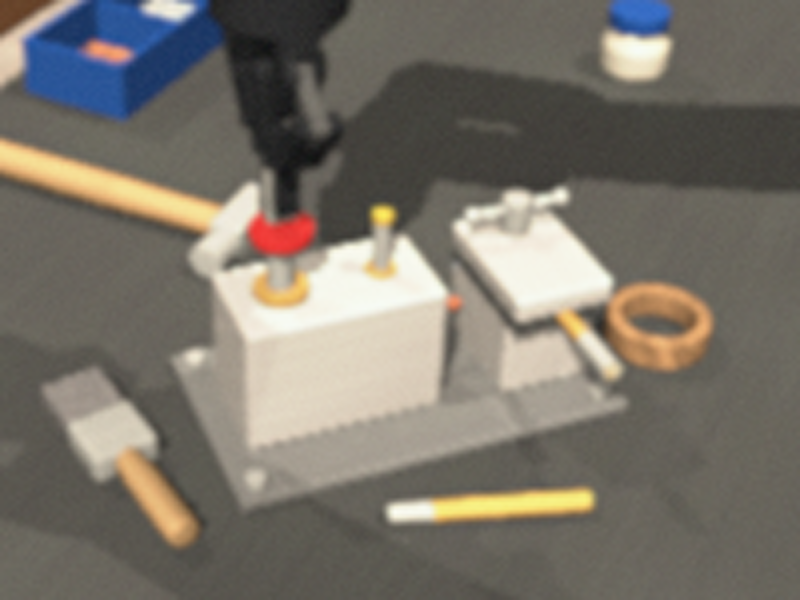

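The plunger is back up (cap at crop y 232) and the pin head has risen from 230 to 215, so the strokes count. Three more, the same.

Request:
{"fn": "play_rows", "kwargs": {
  "steps": [
    {"hand":-1,"dx":0,"dy":0,"dz":0.8,"twist":0},
    {"hand":-1,"dx":0,"dy":0,"dz":0.75,"twist":0},
    {"hand":-1,"dx":0,"dy":0,"dz":0,"twist":0},
    {"hand":-1,"dx":0,"dy":0,"dz":0,"twist":0},
    {"hand":-1,"dx":0,"dy":0,"dz":-0.6,"twist":0},
    {"hand":-1,"dx":0,"dy":0,"dz":-1,"twist":0},
    {"hand":-1,"dx":0,"dy":0,"dz":0,"twist":0},
    {"hand":-1,"dx":0,"dy":0,"dz":0,"twist":0}
  ]
}}

```text
time_s: 7.5
tcp_pos: [0.5349, 0.0727, 0.1512]
eef_rot: [[0.656, 0.755, -0.003], [0.755, -0.656, 0.0], [-0.002, -0.003, -1.0]]
force: [0.8, -0.0, -0.2]
width: 0.004
gripper_force: 0.0
```

Request:
{"fn": "play_rows", "kwargs": {
  "steps": [
    {"hand":-1,"dx":0,"dy":0,"dz":0.8,"twist":0},
    {"hand":-1,"dx":0,"dy":0,"dz":0.8,"twist":0},
    {"hand":-1,"dx":0,"dy":0,"dz":0,"twist":0},
    {"hand":-1,"dx":0,"dy":0,"dz":0,"twist":0},
    {"hand":-1,"dx":0,"dy":0,"dz":-0.6,"twist":0},
    {"hand":-1,"dx":0,"dy":0,"dz":-1,"twist":0},
    {"hand":-1,"dx":0,"dy":0,"dz":0,"twist":0},
    {"hand":-1,"dx":0,"dy":0,"dz":0,"twist":0}
  ]
}}

```text
time_s: 8.5
tcp_pos: [0.5348, 0.0727, 0.151]
eef_rot: [[0.656, 0.755, -0.004], [0.755, -0.656, 0.0], [-0.002, -0.003, -1.0]]
force: [-0.5, 0.1, -0.8]
width: 0.002
gripper_force: 0.0
```

Request:
{"fn": "play_rows", "kwargs": {
  "steps": [
    {"hand":-1,"dx":0,"dy":0,"dz":0.8,"twist":0},
    {"hand":-1,"dx":0,"dy":0,"dz":0.8,"twist":0},
    {"hand":-1,"dx":0,"dy":0,"dz":0,"twist":0},
    {"hand":-1,"dx":0,"dy":0,"dz":0,"twist":0},
    {"hand":-1,"dx":0,"dy":0,"dz":-0.6,"twist":0},
    {"hand":-1,"dx":0,"dy":0,"dz":-1,"twist":0},
    {"hand":-1,"dx":0,"dy":0,"dz":0,"twist":0},
    {"hand":-1,"dx":0,"dy":0,"dz":0,"twist":0}
  ]
}}

```text
time_s: 9.5
tcp_pos: [0.5348, 0.0727, 0.151]
eef_rot: [[0.656, 0.755, -0.004], [0.755, -0.656, 0.0], [-0.002, -0.003, -1.0]]
force: [0.8, 1.0, -0.6]
width: 0.002
gripper_force: 0.0
```

```bash
python3 - <<'E'
from h import *
a,c=snap('side')
cv2.imwrite('pics/s4.png',cv2.resize(a[160:310,220:420],(800,600),interpolation=cv2.INTER_CUBIC)[...,::-1])
E
```

```text
(no output)
```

View pics/s4.png

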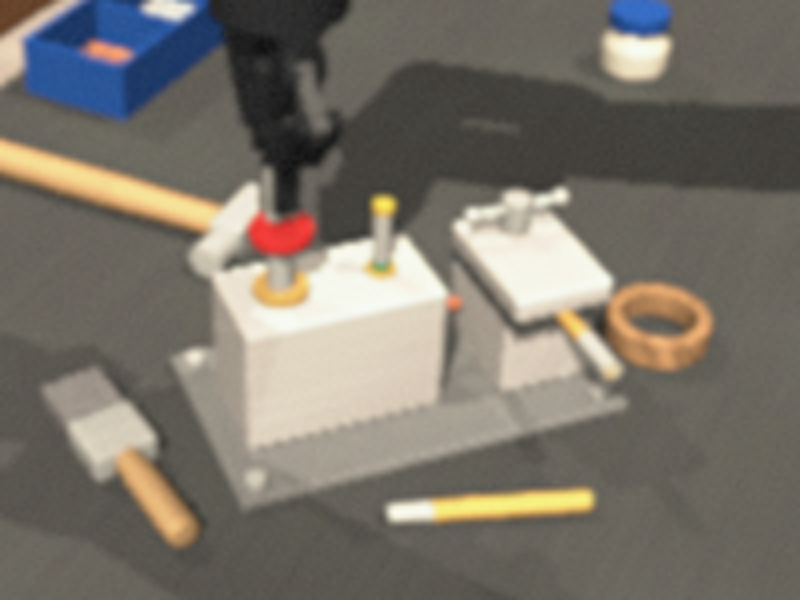

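The green ring shows at crop (380,267) and the head is at y 204. Two more harmless strokes to be sure, then retreat straight up and compare.

Request:
{"fn": "play_rows", "kwargs": {
  "steps": [
    {"hand":-1,"dx":0,"dy":0,"dz":0.8,"twist":0},
    {"hand":-1,"dx":0,"dy":0,"dz":0.8,"twist":0},
    {"hand":-1,"dx":0,"dy":0,"dz":0,"twist":0},
    {"hand":-1,"dx":0,"dy":0,"dz":0,"twist":0},
    {"hand":-1,"dx":0,"dy":0,"dz":-0.6,"twist":0},
    {"hand":-1,"dx":0,"dy":0,"dz":-1,"twist":0},
    {"hand":-1,"dx":0,"dy":0,"dz":0,"twist":0},
    {"hand":-1,"dx":0,"dy":0,"dz":0,"twist":0}
  ]
}}

```text
time_s: 10.55
tcp_pos: [0.5349, 0.0727, 0.1513]
eef_rot: [[0.656, 0.755, -0.003], [0.755, -0.656, 0.0], [-0.002, -0.003, -1.0]]
force: [0.4, 0.3, -0.4]
width: -0.001
gripper_force: 0.0
```

Request:
{"fn": "play_rows", "kwargs": {
  "steps": [
    {"hand":-1,"dx":0,"dy":0,"dz":0.8,"twist":0},
    {"hand":-1,"dx":0,"dy":0,"dz":0.8,"twist":0},
    {"hand":-1,"dx":0,"dy":0,"dz":0,"twist":0},
    {"hand":-1,"dx":0,"dy":0,"dz":0,"twist":0},
    {"hand":-1,"dx":0,"dy":0,"dz":-0.6,"twist":0},
    {"hand":-1,"dx":0,"dy":0,"dz":-1,"twist":0},
    {"hand":-1,"dx":0,"dy":0,"dz":0,"twist":0},
    {"hand":-1,"dx":0,"dy":0,"dz":0,"twist":0}
  ]
}}

```text
time_s: 11.55
tcp_pos: [0.5348, 0.0727, 0.151]
eef_rot: [[0.656, 0.755, -0.004], [0.755, -0.656, 0.0], [-0.002, -0.003, -1.0]]
force: [-0.7, 0.1, -0.7]
width: 0.001
gripper_force: 0.0
```

Request:
{"fn": "play_rows", "kwargs": {
  "steps": [
    {"hand":-1,"dx":0,"dy":0,"dz":-1,"twist":0},
    {"hand":-1,"dx":0,"dy":0,"dz":-1,"twist":0},
    {"hand":-1,"dx":0,"dy":0,"dz":-1,"twist":0},
    {"hand":-1,"dx":0,"dy":0,"dz":0,"twist":0},
    {"hand":-1,"dx":0,"dy":0,"dz":0,"twist":0}
  ]
}}

```text
time_s: 12.18
tcp_pos: [0.5352, 0.0727, 0.2262]
eef_rot: [[0.656, 0.755, -0.004], [0.755, -0.656, 0.0], [-0.002, -0.003, -1.0]]
force: [0.4, 0.2, -0.3]
width: 0.003
gripper_force: 0.0
```

```bash
python3 - <<'E'
from h import *
a,c=snap('side')
cv2.imwrite('pics/s5.png',cv2.resize(a[160:310,220:420],(800,600),interpolation=cv2.INTER_CUBIC)[...,::-1])
E
```

```text
(no output)
```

View pics/s5.png

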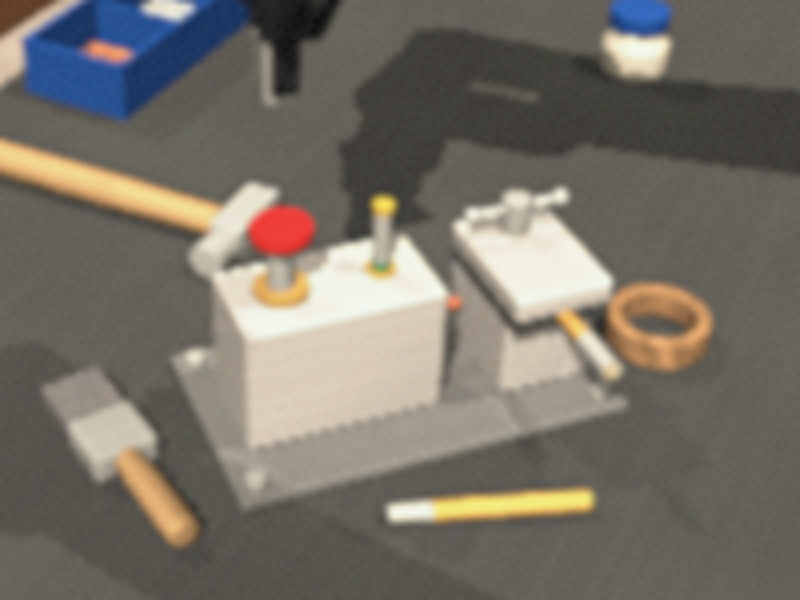

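The pin head is unchanged at y 204 with the green ring visible, so it is at its limit. The plunger is up, the gripper is clear and the loose things have not moved. Hand in.

```bash
python3 -c "
from cell import manip
print(manip.job_done())"
```

```text
the job is handed in; nothing more can be done
None
```

The job is handed in (no verdict was returned): the pin is fully out with its green ring showing, the plunger is back up, and the gripper is clear with nothing else moved.

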